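# Deal the pale cakes into three trays

### The arm

A 6-joint arm with a two-finger parallel gripper is mounted at the origin on the work surface. World frame = base frame: x ahead of the robot, y to its left, z up, the work surface at z = 0. Lengths are in m, angles in rad, forces in N, time in s.
With the tool pointing down it reaches from about 0.25 to 0.725 m from the base axis. Payload 4 kg.
Tool frame: the origin (TCP) lies where the fingers leave the gripper's body, on its centre line; the fingertips stand 73 mm ahead of it and the grasp point (between the pads) lies 54 mm ahead of it (bot.tip_reach is the z of the fingertips in the tool frame, in m); z points along the fingers, x is the direction in which the jaws open and shut, and the axes are right-handed (so a half turn about z gives the same grasp; the last joint's range is limited). The gripper opens to 85 mm and grips with 20 to 120 N. Pads are 22 mm wide; open, the fingers measure 114 mm over their backs; the gripper's body (76 mm by 85 mm) begins 54 mm behind the grasp point. The pads swing forward as they close: fully open they stand 13 mm farther back than shut.
Start: joints at [1.233, 0.241, 0.005, 1.335, 0, 1.571], TCP at [0.166, 0.472, 0.304] pointing down, gripper open.
Joint ranges: [-2.72, 2.72], [-1.05, 1.87], [-1.09, 1.28], [-1.99, 2.15], [-1.42, 1.44], [-3.14, 3.14]. Speed limits (rad/s): [2.79, 2.79, 3.14, 3.14, 3.14, 3.14].

### API

Orientations are given as a unit quaternion [x, y, z, w].
In Python, from workcell import bot, vision, job_done gives the robot as it stands.
- The arm moves only by the tool drive_tool, never from a script. Its argument "steps" is one flat list of numbers, 7 for each row, row after row: the shift along the tool's x, y, z in m, then the turn, a rotation vector about the tool's x, y, z in degrees, then the closure, from -1 (fully open) to 1 (shut). A call has 1 to 8 rows; each row shifts and turns the commanded pose from where the row before left it, along the tool's axes as they then stand; what a row does not reach is not made up. A row lasts 1/12 s, in which the tool goes at most 41.7 mm and 7.16 degrees, less where a joint would pass 70% of its speed; a pose out of reach is approached as far as the arm can. A call is refused whole if a number of a shift passes 0.0417 or a number of a turn 7.16, either way. A call with a gripper value outside its range is refused whole. The fingers move at their own pace and stop on an object; the grip force is fixed at half the most. Time passes only in rows, so rows that do not move let the fingers close. It gives the time, the measured TCP pose, the force and the opening at its end, in the units of the state.
- bot.get_obs(): the state, without advancing time (a new reading comes with each control period).
- vision.camera(name): name is "scene" or "side" or "wrist"; returns (picture, depth): 400x640x3 uint8, red, green, blue; 400x640 float32, m along the optical axis (not along the pixel's ray), 0 where there is no reading.
- vision.camera_model(name): a dict with "mtx" (3x3 intrinsics, pixels), "rvec" (rotation vector, rad) and "tvec" (3), from world to camera coordinates, as OpenCV has them. Camera axes: x right, y down, z forward; pixel columns grow to the right and rows downward; lengths in m; the calibration is good to about 2 mm. A picture is of the moment at which its call begins: read the wrist's pose just before it. camera_model takes no time and is no camera call; for the wrist camera it gives the pose at the moment of the call.
- job_done(): hands the job in, once; it reports no verdict.
The state is a dict: "clock": time; "joint_pos": joint angles; "joint_vel": joint speeds; "tau": joint torques, N m; "eef_pos": TCP position; "tool_rot": TCP orientation; "ft_force": force on the tool from outside, world axes, zero at the start; "ft_torque": the same for the moment, N m; "grip_width": finger opening in m.
Only numpy, scipy, OpenCV 4.12 (cv2) and the standard library are available. Lean on these libraries where they do the work, as an engineer would, in place of code of your own. Each camera call takes 0.05 s, during which the arm holds its last target.

### The job

Deal the three pale cream cakes from the round bamboo board into the row of trays, one cake to each tray in turn: first one into the blue tray, then one into the white, then one into the red. Each should lie flat on the bottom of its tray, so that in the end all three trays hold one pale cake each.

Things in the scene. Friction and masses are not known exactly. Their poses are not given: they have to be found in the camera images.
- cake_a_mid (a point): one of three alike pale cakes: hard, cream-coloured, round, toasted brown ring on top, 50 mm across, 22 mm high, 45 g; lies flat on a rimless round bamboo board (310 mm across, 8 mm thick) on the table. Point: the cake's centre, 11 mm above its underside; z up. Two green cakes of the same size lie among them; cake centres are 90 mm or more apart. Any pale cake may go in any tray.
- cake_b_mid (a point): one of three alike pale cakes: hard, cream-coloured, round, toasted brown ring on top, 50 mm across, 22 mm high, 45 g; lies flat on a rimless round bamboo board (310 mm across, 8 mm thick) on the table. Point: the cake's centre, 11 mm above its underside; z up. Two green cakes of the same size lie among them; cake centres are 90 mm or more apart. Any pale cake may go in any tray.
- cake_c_mid (a point): one of three alike pale cakes: hard, cream-coloured, round, toasted brown ring on top, 50 mm across, 22 mm high, 45 g; lies flat on a rimless round bamboo board (310 mm across, 8 mm thick) on the table. Point: the cake's centre, 11 mm above its underside; z up. Two green cakes of the same size lie among them; cake centres are 90 mm or more apart. Any pale cake may go in any tray.
- row: three open trays fixed in a row on an aluminium sheet (184 x 410 x 4 mm, immovable). Origin: centre of the sheet's underside, on the table; z up. Tray centres on its y axis: blue +130 mm, white 0, red -130 mm. Each inside 150 (x) by 118 mm (y), floor 8 mm and rims 26 mm above the table, walls 4 mm. All start empty. Stands left or right of the robot, turned up to 0.3 rad.

How it is judged:
On the way, in this order (a step that is already met when the one before it is completed fails the run):
1. a pale cake lies released, flat on the floor of the blue tray (((x of cake_a_mid in the frame of row between -0.055 and 0.055 m and y of cake_a_mid in the frame of row between 0.09 and 0.17 m and z of cake_a_mid in the frame of row below 0.024 m and angle between cake_a_mid's own z axis and vertical below 0.17 rad and contact force between the fingers and cake_a below 0.05 N) or (x of cake_b_mid in the frame of row between -0.055 and 0.055 m and y of cake_b_mid in the frame of row between 0.09 and 0.17 m and z of cake_b_mid in the frame of row below 0.024 m and angle between cake_b_mid's own z axis and vertical below 0.17 rad and contact force between the fingers and cake_b below 0.05 N) or (x of cake_c_mid in the frame of row between -0.055 and 0.055 m and y of cake_c_mid in the frame of row between 0.09 and 0.17 m and z of cake_c_mid in the frame of row below 0.024 m and angle between cake_c_mid's own z axis and vertical below 0.17 rad and contact force between the fingers and cake_c below 0.05 N))), for 0.2 s.
2. a pale cake lies released, flat on the floor of the white tray (((x of cake_a_mid in the frame of row between -0.055 and 0.055 m and y of cake_a_mid in the frame of row between -0.04 and 0.04 m and z of cake_a_mid in the frame of row below 0.024 m and angle between cake_a_mid's own z axis and vertical below 0.17 rad and contact force between the fingers and cake_a below 0.05 N) or (x of cake_b_mid in the frame of row between -0.055 and 0.055 m and y of cake_b_mid in the frame of row between -0.04 and 0.04 m and z of cake_b_mid in the frame of row below 0.024 m and angle between cake_b_mid's own z axis and vertical below 0.17 rad and contact force between the fingers and cake_b below 0.05 N) or (x of cake_c_mid in the frame of row between -0.055 and 0.055 m and y of cake_c_mid in the frame of row between -0.04 and 0.04 m and z of cake_c_mid in the frame of row below 0.024 m and angle between cake_c_mid's own z axis and vertical below 0.17 rad and contact force between the fingers and cake_c below 0.05 N))), for 0.2 s.
3. a pale cake lies released, flat on the floor of the red tray (((x of cake_a_mid in the frame of row between -0.055 and 0.055 m and y of cake_a_mid in the frame of row between -0.17 and -0.09 m and z of cake_a_mid in the frame of row below 0.024 m and angle between cake_a_mid's own z axis and vertical below 0.17 rad and contact force between the fingers and cake_a below 0.05 N) or (x of cake_b_mid in the frame of row between -0.055 and 0.055 m and y of cake_b_mid in the frame of row between -0.17 and -0.09 m and z of cake_b_mid in the frame of row below 0.024 m and angle between cake_b_mid's own z axis and vertical below 0.17 rad and contact force between the fingers and cake_b below 0.05 N) or (x of cake_c_mid in the frame of row between -0.055 and 0.055 m and y of cake_c_mid in the frame of row between -0.17 and -0.09 m and z of cake_c_mid in the frame of row below 0.024 m and angle between cake_c_mid's own z axis and vertical below 0.17 rad and contact force between the fingers and cake_c below 0.05 N))), for 0.2 s.
At the end, for the whole second after the job is handed in: Each of the three trays holds one pale cake, lying on the tray's floor within 10 degrees of flat (its centre less than 24 mm above the table and within the tray's walls), released and at rest (((x of cake_a_mid in the frame of row between -0.055 and 0.055 m and y of cake_a_mid in the frame of row between 0.09 and 0.17 m and z of cake_a_mid in the frame of row below 0.024 m and angle between cake_a_mid's own z axis and vertical below 0.17 rad and contact force between the fingers and cake_a below 0.05 N) or (x of cake_b_mid in the frame of row between -0.055 and 0.055 m and y of cake_b_mid in the frame of row between 0.09 and 0.17 m and z of cake_b_mid in the frame of row below 0.024 m and angle between cake_b_mid's own z axis and vertical below 0.17 rad and contact force between the fingers and cake_b below 0.05 N) or (x of cake_c_mid in the frame of row between -0.055 and 0.055 m and y of cake_c_mid in the frame of row between 0.09 and 0.17 m and z of cake_c_mid in the frame of row below 0.024 m and angle between cake_c_mid's own z axis and vertical below 0.17 rad and contact force between the fingers and cake_c below 0.05 N)) and ((x of cake_a_mid in the frame of row between -0.055 and 0.055 m and y of cake_a_mid in the frame of row between -0.04 and 0.04 m and z of cake_a_mid in the frame of row below 0.024 m and angle between cake_a_mid's own z axis and vertical below 0.17 rad and contact force between the fingers and cake_a below 0.05 N) or (x of cake_b_mid in the frame of row between -0.055 and 0.055 m and y of cake_b_mid in the frame of row between -0.04 and 0.04 m and z of cake_b_mid in the frame of row below 0.024 m and angle between cake_b_mid's own z axis and vertical below 0.17 rad and contact force between the fingers and cake_b below 0.05 N) or (x of cake_c_mid in the frame of row between -0.055 and 0.055 m and y of cake_c_mid in the frame of row between -0.04 and 0.04 m and z of cake_c_mid in the frame of row below 0.024 m and angle between cake_c_mid's own z axis and vertical below 0.17 rad and contact force between the fingers and cake_c below 0.05 N)) and ((x of cake_a_mid in the frame of row between -0.055 and 0.055 m and y of cake_a_mid in the frame of row between -0.17 and -0.09 m and z of cake_a_mid in the frame of row below 0.024 m and angle between cake_a_mid's own z axis and vertical below 0.17 rad and contact force between the fingers and cake_a below 0.05 N) or (x of cake_b_mid in the frame of row between -0.055 and 0.055 m and y of cake_b_mid in the frame of row between -0.17 and -0.09 m and z of cake_b_mid in the frame of row below 0.024 m and angle between cake_b_mid's own z axis and vertical below 0.17 rad and contact force between the fingers and cake_b below 0.05 N) or (x of cake_c_mid in the frame of row between -0.055 and 0.055 m and y of cake_c_mid in the frame of row between -0.17 and -0.09 m and z of cake_c_mid in the frame of row below 0.024 m and angle between cake_c_mid's own z axis and vertical below 0.17 rad and contact force between the fingers and cake_c below 0.05 N)) and linear speed of each of cake_a, cake_b, cake_c below 0.02 m/s); the robot touches nothing.
It also fails if it takes over 64 s, if anything falls off the work surface, if the arm or the gripper's body presses on something with over 40 N, if the wrist force passes 120 N, or if a joint passes its speed limit or range.

## Working session

There is one attempt and no reset: what is moved stays moved. The work goes in short steps, Python scripts to look and compute and a tool call to move; the robot and the scene stay as the last step left them, time stands still between calls to the robot, and variables do not carry over. Pictures are saved under pics/ and viewed, and the job is handed in when it is done.

Besides the shell and the picture viewer there is one more tool, called after "Emit:" as name(argument=value, ...) on one line, values as JSON. drive_tool: Moves the arm, as the interface text tells. Its arguments: {"type":"object","properties":{"steps":{"type":"array"}},"required":["steps"]}

```bash
ls; mkdir -p pics; python3 - <<'E'
from workcell import bot, vision
import cv2, numpy as np
print(bot.get_obs(), bot.tip_reach)
for n in ("scene","wrist"):
    p,d=vision.camera(n); np.savez(f"pics/{n}0.npz",p=p,d=d,**vision.camera_model(n))
    m=vision.camera_model(n); print(n,m)
    cv2.imwrite(f"pics/{n}0.png",p[:,:,::-1])
E
```

```text
pics
{'clock': 0.0, 'joint_pos': array([1.23297713e+00, 2.41425029e-01, 3.72021117e-03, 1.33516251e+00,
       7.61176508e-06, 1.57080445e+00]), 'joint_vel': array([-0.00078972, -0.00199276,  0.00105905,  0.00016914,  0.00146682,
        0.00108299]), 'tau': array([ 1.79400405e-05, -3.72318399e+01,  2.52406847e+01,  1.72386761e-02,
        1.65464928e-05, -1.58124404e-06]), 'eef_pos': array([0.16555807, 0.47129794, 0.30300522]), 'tool_rot': array([ 8.15915617e-01,  5.78170074e-01, -8.47074830e-04,  5.95595731e-04]), 'ft_force': array([ 0.68485619, -0.41444612, -0.72249248]), 'ft_torque': array([ 0.00180057, -0.06154707, -0.02106186]), 'grip_width': 0.08551458403843616} 0.0726
scene {'mtx': array([[428.436569  ,   0.        , 316.51101394],
       [  0.        , 428.436569  , 196.75215397],
       [  0.        ,   0.        ,   1.        ]]), 'rvec': array([ 2.03117968,  1.18655445, -0.53923583]), 'tvec': array([-0.23790834, -0.27424538,  1.27175953])}
wrist {'mtx': array([[322.60873113,   0.        , 321.65562781],
       [  0.        , 322.60873113, 201.46252854],
       [  0.        ,   0.        ,   1.        ]]), 'rvec': array([-2.3471911 , -1.66320189, -0.25597643]), 'tvec': array([-0.49866502, -0.04023954,  0.38159102])}
```

View pics/scene0.png

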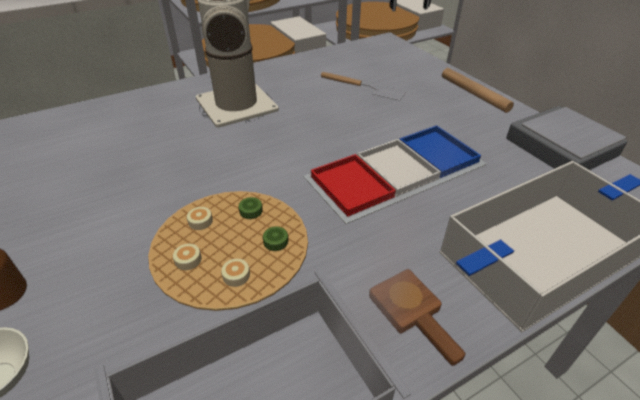

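View pics/wrist0.png

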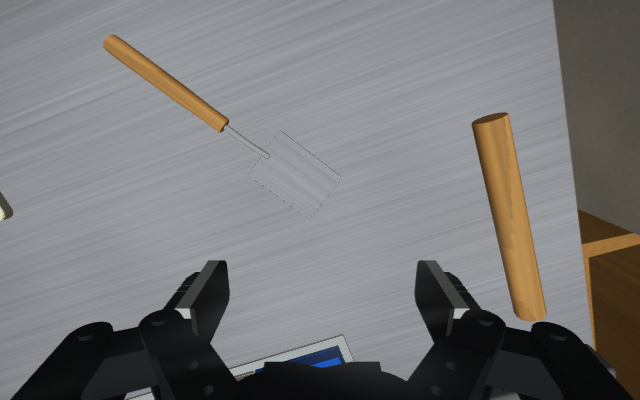

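The scene view shows pale cakes at about (200,216), (187,256) and (235,271), and green ones at (250,207) and (275,238). The trays are at (352,183) red, (400,165) white and (441,150) blue. Next I measure them.

```bash
cat > h.py <<'E'
import cv2, numpy as np
def cam(m):
    R=cv2.Rodrigues(m["rvec"])[0]; return R,-R.T@m["tvec"]
def ray(m,uv,z):
    R,c=cam(m); uv=np.atleast_2d(np.asarray(uv,float))
    d=np.c_[uv,np.ones(len(uv))]@np.linalg.inv(m["mtx"]).T@R
    return c+d*((z-c[2])/d[:,2])[:,None]
def proj(m,P):
    return cv2.projectPoints(np.atleast_2d(np.asarray(P,float)),m["rvec"],m["tvec"],m["mtx"],None)[0][:,0]
E
python3 - <<'E'
from h import *
m=np.load("pics/scene0.npz"); p=m["p"]; d=m["d"]
print("cam",cam(m)[1], "base/tcp px",proj(m,[[0,0,0],[.166,.472,.304]]))
hsv=cv2.cvtColor(p,cv2.COLOR_RGB2HSV); 
# board mask: orange
H,S,V=cv2.split(hsv)
for n,uv in dict(p1=(200,216),p2=(187,256),p3=(235,271),g1=(250,207),g2=(275,238),bl=(441,150),wh=(400,165),rd=(352,183)).items():
    print(n,hsv[uv[1],uv[0]],ray(m,uv,0.03)[0].round(3), d[uv[1],uv[0]])
R,c=cam(m)
def blobs(mask,z,lo):
    n,l,s,ce=cv2.connectedComponentsWithStats(mask.astype(np.uint8))
    for i in range(1,n):
        if s[i,4]>lo:
            v,u=np.nonzero(l==i); P=ray(m,np.c_[u,v],z)
            (a,b),wh,ang=cv2.minAreaRect((P[:,:2]*1000).astype(np.float32))
            print(s[i],ce[i].round(1),P.mean(0).round(4),"rect",round(a,1),round(b,1),np.round(wh,1),round(ang,1))
print("red");blobs(((H<6)|(H>174))&(S>170)&(V>80),.026,200)
print("blue");blobs((H>105)&(H<125)&(S>150)&(V>60),.026,200)
# depth -> points
v,u=np.mgrid[:400,:640]; K=m["mtx"]
X=np.stack([(u-K[0,2])/K[0,0]*d,(v-K[1,2])/K[1,1]*d,d],-1); W=(X-m["tvec"])@R
np.save("pics/W.npy",W)
z=W[...,2]
print("heights", [W[y,x].round(4) for x,y in [(200,216),(187,254),(235,270),(250,207),(275,237),(220,240),(352,183),(400,165),(441,150)]])
roi=(u>140)&(u<315)&(v>185)&(v<305)
mk=roi&(z>.022)&(z<.045)&(d>0)
n,l,s,ce=cv2.connectedComponentsWithStats(mk.astype(np.uint8))
for i in range(1,n):
    if s[i,4]>60:
        q=W[l==i]; print(s[i],q.mean(0).round(4),(q.max(0)-q.min(0)).round(3),hsv[l==i].mean(0).round())
E
```

```text
cam [ 1.10792997 -0.3500003   0.63180234] base/tcp px [[236.3632893  104.36302898]
 [412.44641999 -14.60896325]]
p1 [ 16 125 186] [ 0.445 -0.249  0.03 ] 0.86674184
p2 [ 15 145 181] [ 0.536 -0.303  0.03 ] 0.78827244
p3 [ 17 115 182] [ 0.613 -0.238  0.03 ] 0.76130325
g1 [ 45 146  75] [ 0.47 -0.15  0.03] 0.88591784
g2 [ 45 131  82] [ 0.575 -0.142  0.03 ] 0.8228564
bl [110 170 150] [0.508 0.335 0.03 ] 1.0791706
wh [ 20  26 195] [0.507 0.21  0.03 ] 1.0303957
rd [  0 203 175] [0.508 0.077 0.03 ] 0.9819199
red
[ 312  156   83   60 2817] [352.3 184.2] [0.5062 0.0788 0.026 ] rect 501.5 80.6 [167.7 133.5] 0.8
blue
[ 401  127   79   44 1728] [440.5 149.2] [0.4994 0.3407 0.026 ] rect 498.1 343.7 [167.1 119.9] 1.8
[614 175  26  16 245] [627.8 182.6] [0.8046 0.6154 0.026 ] rect 805.0 616.7 [61.7 31.3] 89.8
[457 248  40  27 573] [476.4 261. ] [0.8047 0.156  0.026 ] rect 804.6 156.8 [71.9 34.2] 89.8
heights [array([ 0.4464, -0.2488,  0.0315]), array([ 0.533 , -0.3013,  0.0315]), array([ 0.6119, -0.2379,  0.0316]), array([ 0.4718, -0.1504,  0.0321]), array([ 0.5741, -0.1416,  0.0318]), array([ 0.5076, -0.2319,  0.0089]), array([0.486 , 0.0927, 0.0081]), array([0.4871, 0.2292, 0.0098]), array([0.4867, 0.3589, 0.0086])]
[238 197  24  19 351] [ 0.4646 -0.1481  0.0297] [0.052 0.05  0.011] [ 42. 130.  89.]
[187 207  25  20 380] [ 0.4428 -0.2505  0.0298] [0.05  0.048 0.012] [ 20.  96. 175.]
[263 226  25  22 432] [ 0.5697 -0.1399  0.0297] [0.05  0.049 0.011] [ 42. 131.  89.]
[173 243  28  24 487] [ 0.5313 -0.3025  0.03  ] [0.05  0.049 0.012] [ 20.  96. 177.]
[221 258  29  25 534] [ 0.6103 -0.2376  0.0299] [0.049 0.049 0.012] [ 20.  97. 179.]
```

```bash
python3 - <<'E'
from h import *
W=np.load("pics/W.npy"); v,u=np.mgrid[:400,:640]; z=W[...,2]
for a in [(238,197,24,19),(187,207,25,20),(263,226,25,22),(173,243,28,24),(221,258,29,25)]:
    mk=(u>=a[0])&(u<a[0]+a[2])&(v>=a[1])&(v<a[1]+a[3])&(z>.0285)
    q=W[mk]; print(mk.sum(),"circle",[np.round(x,4) for x in cv2.minEnclosingCircle(q[:,:2].astype(np.float32))],"mean",q.mean(0).round(4))
m=(u>300)&(u<490)&(v>120)&(v<220)&(W[...,0]<.62)
for lo,hi in ((.022,.032),(.002,.0068)):
    q=W[m&(z>lo)&(z<hi)]; print(lo,len(q),cv2.minAreaRect((q[:,:2]*1000).astype(np.float32)), q.mean(0).round(4))
E
```

```text
292 circle [array([ 0.4618, -0.1467]), np.float64(0.0257)] mean [ 0.4626 -0.1471  0.0305]
317 circle [array([ 0.7611, -0.2987]), np.float64(0.3507)] mean [ 0.4463 -0.2512  0.0365]
362 circle [array([ 0.8254, -0.2407]), np.float64(0.303)] mean [ 0.5704 -0.14    0.0338]
417 circle [array([ 0.8057, -0.3253]), np.float64(0.3033)] mean [ 0.5331 -0.3026  0.0351]
455 circle [array([ 0.8458, -0.2886]), np.float64(0.2693)] mean [ 0.6107 -0.2374  0.0332]
0.022 1303 ((489.3304443359375, 216.8871612548828), (161.98605346679688, 388.887939453125), 0.9047258496284485) [0.494  0.2042 0.025 ]
0.002 2159 ((481.4264831542969, 251.03863525390625), (510.6075134277344, 396.20465087890625), 60.534385681152344) [0.5015 0.1816 0.0045]
```

Row centre is about (0.489, 0.217) with yaw about 0.9°. The rim rectangle measures 162x389 mm against an expected 158x386. The pale cakes are at about (0.444,-0.250), (0.532,-0.302) and (0.610,-0.237). I'll turn the jaws to world x, which is clear of the neighbouring cakes and lies along the long side of the trays.

Emit:
drive_tool(steps=[0, 0, 0.015, 0, 0, 7.06, -1, 0, 0, 0.015, 0, 0, 7.06, -1, 0, 0, 0.015, 0, 0, 7.06, -1, 0, 0, 0.015, 0, 0, 7.06, -1, 0, 0, 0.015, 0, 0, 7.06, -1, 0, 0, 0.015, 0, 0, 7.06, -1, 0, 0, 0.015, 0, 0, 7.06, -1, 0, 0, 0.015, 0, 0, 7.06, -1])

```text
clock: 0.77
eef_pos: [0.1656, 0.4713, 0.1828]
tool_rot: [0.993, 0.12, -0.0, 0.0]
ft_force: [-0.2, -0.2, 0.0]
grip_width: 0.0852
```

Emit:
drive_tool(steps=[0, 0, 0, 0, 0, 7.06, -1, 0, 0, 0, 0, 0, 7.06, -1, 0, 0, 0, 0, 0, 0, -1])

```text
clock: 1.02
eef_pos: [0.1655, 0.4712, 0.183]
tool_rot: [1.0, -0.001, -0.0, 0.001]
ft_force: [0.3, -0.2, 0.3]
grip_width: 0.0855
```

```bash
python3 - <<'E'
from h import *
from workcell import bot,vision
from scipy.spatial.transform import Rotation as Ro
o=bot.get_obs(); print(o["eef_pos"],Ro.from_quat(o["tool_rot"]).as_matrix().round(3),o["joint_pos"],o["clock"])
m=np.load("pics/scene0.npz");W=np.load("pics/W.npy"); v,u=np.mgrid[:400,:640]; z=W[...,2]
for a in [(187,207,25,20),(173,243,28,24),(221,258,29,25)]:
    mk=(u>=a[0])&(u<a[0]+a[2])&(v>=a[1])&(v<a[1]+a[3])&(z>.029)&(z<.035)
    q=W[mk]; print(mk.sum(),"circle",[np.round(x,4) for x in cv2.minEnclosingCircle(q[:,:2].astype(np.float32))],"mean",q.mean(0).round(4))
E
```

```text
[0.16553204 0.4711894  0.18299525] [[ 1.    -0.001 -0.001]
 [-0.001 -1.    -0.002]
 [-0.001  0.002 -1.   ]] [ 1.23296862e+00  3.28465395e-01 -2.05546837e-01  1.03886624e+00
 -2.34228443e-05  2.80493123e+00] 1.0167
301 circle [array([ 0.4388, -0.2496]), np.float64(0.0247)] mean [ 0.4396 -0.2503  0.0309]
393 circle [array([ 0.5283, -0.3021]), np.float64(0.0256)] mean [ 0.5288 -0.3022  0.0309]
423 circle [array([ 0.607 , -0.2372]), np.float64(0.0254)] mean [ 0.6084 -0.2371  0.0307]
```

Cake tops fit circles of 25 mm radius at 0.031 m height, as expected. Next I travel to cake A (0.439,-0.250).

Emit:
drive_tool(steps=[0.0137, 0.036, 0, 0, 0, 0, -1, 0.0137, 0.036, 0, 0, 0, 0, -1, 0.0137, 0.036, 0, 0, 0, 0, -1, 0.0137, 0.036, 0, 0, 0, 0, -1, 0.0137, 0.036, 0, 0, 0, 0, -1, 0.0137, 0.036, 0, 0, 0, 0, -1, 0.0137, 0.036, 0, 0, 0, 0, -1, 0.0137, 0.036, 0, 0, 0, 0, -1])

```text
clock: 1.68
eef_pos: [0.2757, 0.1822, 0.1841]
tool_rot: [1.0, 0.003, 0.0, -0.0]
ft_force: [1.0, 0.5, -0.3]
grip_width: 0.0854
```

Emit:
drive_tool(steps=[0.0137, 0.036, 0, 0, 0, 0, -1, 0.0137, 0.036, 0, 0, 0, 0, -1, 0.0137, 0.036, 0, 0, 0, 0, -1, 0.0137, 0.036, 0, 0, 0, 0, -1, 0.0137, 0.036, 0, 0, 0, 0, -1, 0.0137, 0.036, 0, 0, 0, 0, -1, 0.0137, 0.036, 0, 0, 0, 0, -1, 0.0137, 0.036, 0, 0, 0, 0, -1])

```text
clock: 2.35
eef_pos: [0.3856, -0.1062, 0.1842]
tool_rot: [1.0, 0.002, 0.0, -0.0]
ft_force: [1.6, 1.1, 0.2]
grip_width: 0.0856
```

Emit:
drive_tool(steps=[0.0137, 0.036, 0, 0, 0, 0, -1, 0.0137, 0.036, 0, 0, 0, 0, -1, 0.0137, 0.036, 0, 0, 0, 0, -1, 0.0137, 0.036, 0, 0, 0, 0, -1, 0, 0, 0, 0, 0, 0, -1, 0, 0, 0, 0, 0, 0, -1])

```text
clock: 2.85
eef_pos: [0.4406, -0.2499, 0.1834]
tool_rot: [1.0, 0.0, -0.0, -0.0]
ft_force: [-0.4, -0.3, -0.4]
grip_width: 0.0852
```

```bash
cat > look.py <<'E'
import sys
from h import *
from workcell import bot,vision
n,tag=sys.argv[1],sys.argv[2]
o=bot.get_obs(); m=vision.camera_model(n); p,d=vision.camera(n)
cv2.imwrite(f"pics/{tag}.png",p[:,:,::-1]); np.savez(f"pics/{tag}.npz",p=p,d=d,**m)
R,c=cam(m);K=m["mtx"];v,u=np.mgrid[:400,:640]
X=np.stack([(u-K[0,2])/K[0,0]*d,(v-K[1,2])/K[1,1]*d,d],-1); W=(X-m["tvec"])@R; W[d<=0]=0
z=W[...,2]; print(o["clock"],o["eef_pos"].round(4),o["grip_width"])
mk=((z>.026)&(z<.036)).astype(np.uint8)
k,l,s,ce=cv2.connectedComponentsWithStats(mk)
for i in range(1,k):
    if s[i,4]>150:
        q=W[l==i]; (x,y),r=cv2.minEnclosingCircle(q[:,:2].astype(np.float32)); 
        if r<.04: print(ce[i].round(),"c",round(x,4),round(y,4),"r",round(r,4),"z",q[:,2].mean().round(4),p[l==i].mean(0).round())
E
python3 look.py wrist w1
```

```text
2.85 [ 0.4406 -0.2499  0.1834] 0.08518882605515754
[519.  42.] c 0.5661 -0.1388 r 0.0253 z 0.0312 [57. 90. 21.]
[353.  56.] c 0.4613 -0.1471 r 0.0251 z 0.0313 [ 84. 121.  42.]
[550. 191.] c 0.6068 -0.237 r 0.0255 z 0.0313 [194. 168.  96.]
[319. 207.] c 0.4387 -0.2495 r 0.0249 z 0.0313 [206. 189. 124.]
[430. 262.] c 0.5274 -0.3022 r 0.0251 z 0.031 [190. 172. 108.]
```

View pics/w1.png

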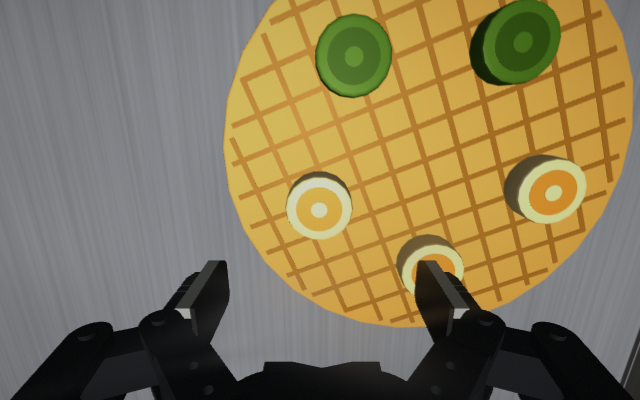

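The wrist view agrees with the scene to about 1 mm: cake A is at pixel (319,207), centred between the fingers, and B and C are to the right. Now the descent.

Emit:
drive_tool(steps=[-0.0018, 0, 0.0163, 0, 0, 0, -1, 0, 0, 0.0163, 0, 0, 0, -1, 0, 0, 0.0163, 0, 0, 0, -1, 0, 0, 0.0163, 0, 0, 0, -1, 0, 0, 0.0163, 0, 0, 0, -1, 0, 0, 0.0163, 0, 0, 0, -1, 0, 0, 0, 0, 0, 0, -1, 0, 0, 0, 0, 0, 0, -1])

```text
clock: 3.57
eef_pos: [0.4375, -0.2464, 0.0858]
tool_rot: [1.0, 0.002, -0.001, -0.001]
ft_force: [0.4, -0.6, -0.4]
grip_width: 0.085
```

Emit:
drive_tool(steps=[0, 0, 0, 0, 0, 0, 1, 0, 0, 0, 0, 0, 0, 1, 0, 0, 0, 0, 0, 0, 1, 0, 0, 0, 0, 0, 0, 1, 0, 0, 0, 0, 0, 0, 1, 0, 0, 0, 0, 0, 0, 1, 0, 0, 0, 0, 0, 0, 1, 0, 0, 0, 0, 0, 0, 1])

```text
clock: 4.23
eef_pos: [0.4394, -0.2484, 0.0879]
tool_rot: [1.0, 0.001, 0.001, 0.001]
ft_force: [-0.0, 0.7, 6.0]
grip_width: 0.0474
```

Emit:
drive_tool(steps=[0, 0, -0.004, 0, 0, 0, 1, 0, 0, -0.006, 0, 0, 0, 1, 0, 0, -0.015, 0, 0, 0, 1, 0, 0, -0.025, 0, 0, 0, 1, 0, 0, -0.025, 0, 0, 0, 1, 0, 0, -0.025, 0, 0, 0, 1, 0, 0, 0, 0, 0, 0, 1, 0, 0, 0, 0, 0, 0, 1])

```text
clock: 4.9
eef_pos: [0.4395, -0.2487, 0.1883]
tool_rot: [1.0, 0.0, 0.002, 0.001]
ft_force: [0.2, -0.1, -1.5]
grip_width: 0.0478
```

```bash
python3 look.py wrist w2
```

```text
4.9 [ 0.4395 -0.2487  0.1883] 0.047788898030487664
[515.  45.] c 0.5664 -0.139 r 0.0251 z 0.0312 [61. 96. 23.]
[353.  58.] c 0.461 -0.147 r 0.0251 z 0.0313 [ 88. 126.  45.]
[545. 190.] c 0.6069 -0.2372 r 0.0255 z 0.0313 [202. 175. 101.]
[433. 266.] c 0.5282 -0.3022 r 0.0255 z 0.0314 [205. 175.  99.]
```

View pics/w2.png

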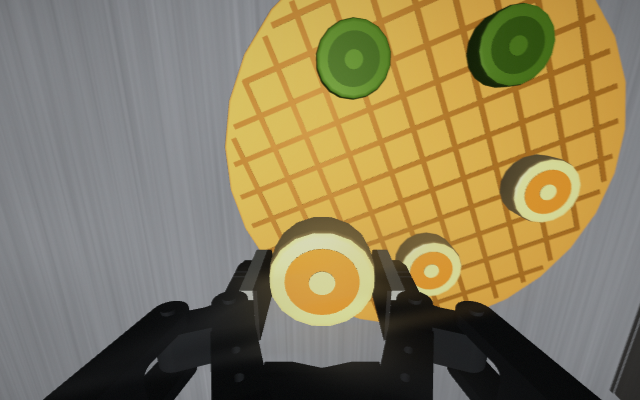

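The cake is held flat between the pads at pixel (322,282). Carrying it to the blue tray at (0.487, 0.347).

Emit:
drive_tool(steps=[0.003, -0.02, 0, 0, 0, 0, 1, 0.003, -0.036, 0, 0, 0, 0, 1, 0.003, -0.036, 0, 0, 0, 0, 1, 0.003, -0.036, 0, 0, 0, 0, 1, 0.003, -0.036, 0, 0, 0, 0, 1, 0.003, -0.036, 0, 0, 0, 0, 1, 0.003, -0.036, 0, 0, 0, 0, 1, 0.003, -0.036, 0, 0, 0, 0, 1])

```text
clock: 5.62
eef_pos: [0.461, 0.0256, 0.1847]
tool_rot: [1.0, 0.0, -0.002, 0.0]
ft_force: [0.5, 0.0, -0.5]
grip_width: 0.0477
```

Emit:
drive_tool(steps=[0.003, -0.036, 0, 0, 0, 0, 1, 0.003, -0.036, 0, 0, 0, 0, 1, 0.003, -0.036, 0, 0, 0, 0, 1, 0.003, -0.036, 0, 0, 0, 0, 1, 0.003, -0.036, 0, 0, 0, 0, 1, 0.003, -0.036, 0, 0, 0, 0, 1, 0.003, -0.036, 0, 0, 0, 0, 1, 0.003, -0.036, 0, 0, 0, 0, 1])

```text
clock: 6.28
eef_pos: [0.4849, 0.3133, 0.1843]
tool_rot: [1.0, 0.001, -0.001, 0.001]
ft_force: [0.3, 0.3, -0.8]
grip_width: 0.0473
```

Emit:
drive_tool(steps=[0, -0.024, 0, 0, 0, 0, 1, 0, -0.012, 0, 0, 0, 0, 1, 0, 0, 0, 0, 0, 0, 1, 0, 0, 0, 0, 0, 0, 1])

```text
clock: 6.62
eef_pos: [0.4852, 0.3474, 0.1846]
tool_rot: [1.0, 0.001, -0.001, 0.001]
ft_force: [-1.0, -0.3, -1.0]
grip_width: 0.0472
```

```bash
python3 look.py wrist w3; python3 - <<'E'
from h import *
m=np.load("pics/w3.npz");p=m["p"];d=m["d"];H,S,V=cv2.split(cv2.cvtColor(p,cv2.COLOR_RGB2HSV))
v,u=np.nonzero((H>105)&(H<125)&(S>150)&(V>50)); print(cv2.minAreaRect((ray(m,np.c_[u,v],.026)[:,:2]*1000).astype(np.float32)))
E
```

```text
6.6167 [0.4852 0.3474 0.1846] 0.04724922824954324
((488.6979675292969, 346.878173828125), (157.9727020263672, 127.14309692382812), 0.7507048845291138)
```

View pics/w3.png

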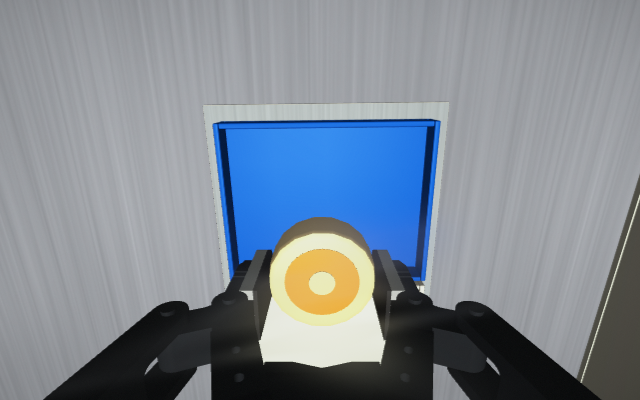

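The blue rim measures 158x127 mm with its centre at (0.489, 0.347), matching the spec. Lowering and releasing.

Emit:
drive_tool(steps=[0.003, 0, 0.018, 0, 0, 0, 1, 0, 0, 0.018, 0, 0, 0, 1, 0, 0, 0.018, 0, 0, 0, 1, 0, 0, 0.018, 0, 0, 0, 1, 0, 0, 0.015, 0, 0, 0, 1, 0, 0, 0.008, 0, 0, 0, 1, 0, 0, 0, 0, 0, 0, 1, 0, 0, 0, 0, 0, 0, 1])

```text
clock: 7.33
eef_pos: [0.4892, 0.3468, 0.0913]
tool_rot: [1.0, -0.0, -0.0, 0.0]
ft_force: [0.2, -0.7, 0.4]
grip_width: 0.0476
```

Emit:
drive_tool(steps=[0, 0, 0, 0, 0, 0, 0.2, 0, 0, 0, 0, 0, 0, 0, 0, 0, 0, 0, 0, 0, -0.4, 0, 0, 0, 0, 0, 0, -0.7, 0, 0, 0, 0, 0, 0, -1, 0, 0, 0, 0, 0, 0, -1])

```text
clock: 7.83
eef_pos: [0.4891, 0.3482, 0.0915]
tool_rot: [1.0, 0.0, 0.0, -0.0]
ft_force: [-0.1, -0.3, -0.0]
grip_width: 0.0854
```

Emit:
drive_tool(steps=[0, 0, -0.015, 0, 0, 0, -1, 0, 0, -0.025, 0, 0, 0, -1, 0, 0, -0.025, 0, 0, 0, -1, 0, 0, -0.025, 0, 0, 0, -1, 0, 0, 0, 0, 0, 0, -1])

```text
clock: 8.25
eef_pos: [0.4914, 0.3498, 0.1871]
tool_rot: [1.0, 0.0, 0.004, -0.003]
ft_force: [0.8, 0.9, 0.8]
grip_width: 0.0854
```

```bash
python3 look.py scene s2
```

```text
8.25 [0.4914 0.3498 0.1871] 0.08543445277594838
[439. 146.] c 0.4906 0.3447 r 0.0256 z 0.0295 [176. 154. 117.]
[250. 205.] c 0.4613 -0.1463 r 0.0262 z 0.0303 [74. 93. 46.]
[275. 235.] c 0.5671 -0.1374 r 0.0264 z 0.0303 [74. 93. 46.]
[186. 254.] c 0.5284 -0.3026 r 0.0253 z 0.0305 [186. 160. 115.]
[235. 269.] c 0.6072 -0.2362 r 0.0255 z 0.0305 [188. 162. 116.]
[ 12. 343.] c 0.5826 -0.5868 r 0.0267 z 0.0302 [160. 156. 140.]
```

View pics/s2.png

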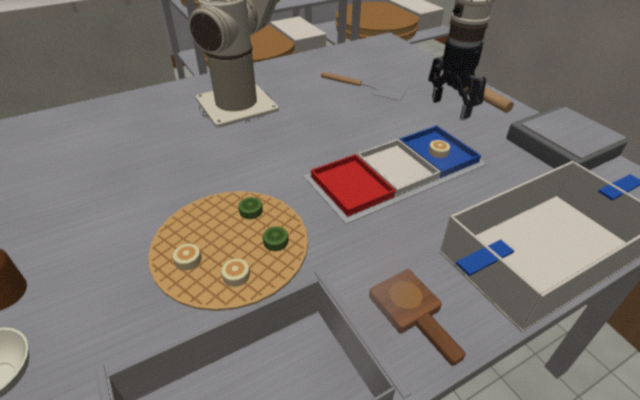

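The first cake lies flat in the blue tray at pixel (439,148), world (0.491, 0.345), top at 0.030. Next is cake B at (0.528,-0.302).

Emit:
drive_tool(steps=[0.002, 0.02, 0, 0, 0, 0, -1, 0.002, 0.036, 0, 0, 0, 0, -1, 0.002, 0.036, 0, 0, 0, 0, -1, 0.002, 0.036, 0, 0, 0, 0, -1, 0.002, 0.036, 0, 0, 0, 0, -1, 0.002, 0.036, 0, 0, 0, 0, -1, 0.002, 0.036, 0, 0, 0, 0, -1, 0.002, 0.036, 0, 0, 0, 0, -1])

```text
clock: 8.97
eef_pos: [0.5043, 0.0743, 0.18]
tool_rot: [1.0, 0.001, -0.001, 0.0]
ft_force: [0.5, 0.6, 0.7]
grip_width: 0.0853
```

Emit:
drive_tool(steps=[0.002, 0.036, 0, 0, 0, 0, -1, 0.002, 0.036, 0, 0, 0, 0, -1, 0.002, 0.036, 0, 0, 0, 0, -1, 0.002, 0.036, 0, 0, 0, 0, -1, 0.002, 0.036, 0, 0, 0, 0, -1, 0.002, 0.036, 0, 0, 0, 0, -1, 0.002, 0.036, 0, 0, 0, 0, -1, 0.002, 0.036, 0, 0, 0, 0, -1])

```text
clock: 9.63
eef_pos: [0.5206, -0.2134, 0.1798]
tool_rot: [1.0, 0.0, -0.001, -0.0]
ft_force: [0.7, 0.4, 0.2]
grip_width: 0.0854
```

Emit:
drive_tool(steps=[0.002, 0.036, 0, 0, 0, 0, -1, 0.002, 0.036, 0, 0, 0, 0, -1, 0.002, 0.018, 0, 0, 0, 0, -1, 0, 0, 0, 0, 0, 0, -1, 0, 0, 0, 0, 0, 0, -1])

```text
clock: 10.05
eef_pos: [0.5266, -0.3026, 0.1795]
tool_rot: [1.0, -0.001, -0.001, -0.001]
ft_force: [-0.3, -1.0, 0.3]
grip_width: 0.0855
```

```bash
python3 look.py wrist w4
```

```text
10.05 [ 0.5266 -0.3026  0.1795] 0.08547294503054478
[215.   3.] c 0.4613 -0.1682 r 0.0137 z 0.0297 [44. 67. 18.]
[442. 116.] c 0.6072 -0.2372 r 0.0251 z 0.0313 [195. 173. 105.]
[323. 209.] c 0.5278 -0.3024 r 0.0251 z 0.0313 [198. 181. 118.]
```

View pics/w4.png

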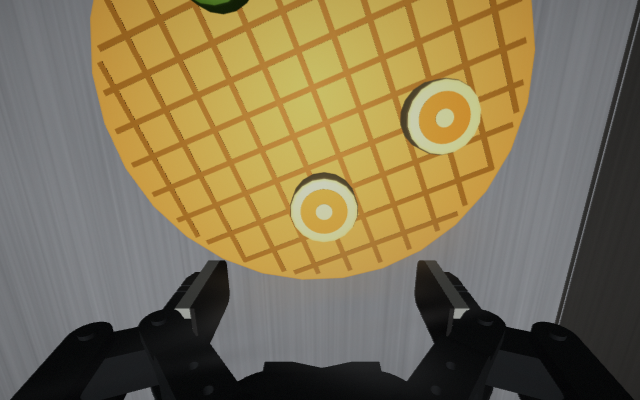

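Cake B is at pixel (323,209), world (0.528,-0.302), under the tool within 1 mm. Descending and gripping.

Emit:
drive_tool(steps=[0.001, 0, 0.017, 0, 0, 0, -1, 0, 0, 0.017, 0, 0, 0, -1, 0, 0, 0.017, 0, 0, 0, -1, 0, 0, 0.017, 0, 0, 0, -1, 0, 0, 0.015, 0, 0, 0, -1, 0, 0, 0.007, 0, 0, 0, -1, 0, 0, 0, 0, 0, 0, -1, 0, 0, 0, 0, 0, 0, -1])

```text
clock: 10.77
eef_pos: [0.5285, -0.3008, 0.091]
tool_rot: [1.0, 0.001, -0.0, -0.0]
ft_force: [0.5, -1.2, -0.3]
grip_width: 0.0853
```

Emit:
drive_tool(steps=[0, 0, 0, 0, 0, 0, 1, 0, 0, 0, 0, 0, 0, 1, 0, 0, 0, 0, 0, 0, 1, 0, 0, 0, 0, 0, 0, 1, 0, 0, 0, 0, 0, 0, 1, 0, 0, 0, 0, 0, 0, 1, 0, 0, 0, 0, 0, 0, 1, 0, 0, 0, 0, 0, 0, 1])

```text
clock: 11.43
eef_pos: [0.5294, -0.3025, 0.0929]
tool_rot: [1.0, 0.0, 0.001, 0.001]
ft_force: [-0.9, -0.2, 5.5]
grip_width: 0.0468
```

Emit:
drive_tool(steps=[0, 0, -0.004, 0, 0, 0, 1, 0, 0, -0.006, 0, 0, 0, 1, 0, 0, -0.015, 0, 0, 0, 1, 0, 0, -0.025, 0, 0, 0, 1, 0, 0, -0.025, 0, 0, 0, 1, 0, 0, -0.025, 0, 0, 0, 1, 0, 0, 0, 0, 0, 0, 1, 0, 0, 0, 0, 0, 0, 1])

```text
clock: 12.1
eef_pos: [0.5295, -0.3026, 0.1935]
tool_rot: [1.0, 0.0, 0.002, 0.001]
ft_force: [-0.6, -0.1, -1.0]
grip_width: 0.047
```

```bash
python3 look.py wrist w5
```

```text
12.1 [ 0.5295 -0.3026  0.1935] 0.04701945885641796
[215.   5.] c 0.4619 -0.1655 r 0.017 z 0.0302 [60. 90. 27.]
[430. 115.] c 0.6071 -0.2372 r 0.0251 z 0.0313 [204. 182. 113.]
```

View pics/w5.png

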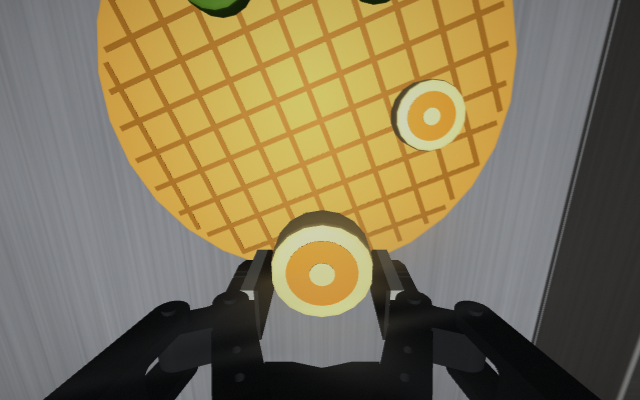

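Cake B is held at pixel (322,273). Carrying it to the white tray at (0.490, 0.217).

Emit:
drive_tool(steps=[-0.0028, -0.018, 0, 0, 0, 0, 1, -0.0028, -0.0365, 0, 0, 0, 0, 1, -0.0028, -0.0365, 0, 0, 0, 0, 1, -0.0028, -0.0365, 0, 0, 0, 0, 1, -0.0028, -0.0365, 0, 0, 0, 0, 1, -0.0028, -0.0365, 0, 0, 0, 0, 1, -0.0028, -0.0365, 0, 0, 0, 0, 1, -0.0028, -0.0365, 0, 0, 0, 0, 1])

```text
clock: 12.82
eef_pos: [0.5043, -0.0269, 0.1895]
tool_rot: [1.0, 0.0, -0.002, -0.0]
ft_force: [-0.4, 0.9, -0.2]
grip_width: 0.0471
```

Emit:
drive_tool(steps=[-0.0028, -0.0365, 0, 0, 0, 0, 1, -0.0028, -0.0365, 0, 0, 0, 0, 1, -0.0028, -0.0365, 0, 0, 0, 0, 1, -0.0028, -0.0365, 0, 0, 0, 0, 1, -0.0028, -0.0365, 0, 0, 0, 0, 1, -0.0028, -0.0365, 0, 0, 0, 0, 1, 0, -0.018, 0, 0, 0, 0, 1, 0, -0.009, 0, 0, 0, 0, 1])

```text
clock: 13.48
eef_pos: [0.4876, 0.2199, 0.1894]
tool_rot: [1.0, 0.002, -0.001, 0.0]
ft_force: [0.7, -0.5, -1.2]
grip_width: 0.0474
```

Emit:
drive_tool(steps=[0, 0, 0, 0, 0, 0, 1, 0, 0, 0, 0, 0, 0, 1, 0, 0, 0, 0, 0, 0, 1])

```text
clock: 13.73
eef_pos: [0.4886, 0.216, 0.1904]
tool_rot: [1.0, -0.0, -0.001, 0.001]
ft_force: [0.4, 0.2, 0.3]
grip_width: 0.0469
```

Emit:
drive_tool(steps=[0.001, -0.001, 0.018, 0, 0, 0, 1, 0, 0, 0.018, 0, 0, 0, 1, 0, 0, 0.018, 0, 0, 0, 1, 0, 0, 0.018, 0, 0, 0, 1, 0, 0, 0.015, 0, 0, 0, 1, 0, 0, 0.0085, 0, 0, 0, 1, 0, 0, 0, 0, 0, 0, 1, 0, 0, 0, 0, 0, 0, 1])

```text
clock: 14.4
eef_pos: [0.4901, 0.2175, 0.0957]
tool_rot: [1.0, -0.0, -0.0, 0.0]
ft_force: [0.6, -0.0, 0.1]
grip_width: 0.0468
```

Emit:
drive_tool(steps=[0, 0, 0, 0, 0, 0, 0.2, 0, 0, 0, 0, 0, 0, 0, 0, 0, 0, 0, 0, 0, -0.4, 0, 0, 0, 0, 0, 0, -0.7, 0, 0, 0, 0, 0, 0, -1, 0, 0, 0, 0, 0, 0, -1])

```text
clock: 14.9
eef_pos: [0.49, 0.2187, 0.0959]
tool_rot: [1.0, 0.001, 0.0, -0.0]
ft_force: [0.6, 0.4, -0.7]
grip_width: 0.0855
```

Emit:
drive_tool(steps=[0, 0, -0.015, 0, 0, 0, -1, 0, 0, -0.025, 0, 0, 0, -1, 0, 0, -0.025, 0, 0, 0, -1, 0, 0, -0.025, 0, 0, 0, -1, 0, 0, 0, 0, 0, 0, -1])

```text
clock: 15.32
eef_pos: [0.4925, 0.2198, 0.191]
tool_rot: [1.0, 0.0, 0.004, -0.002]
ft_force: [0.7, 0.5, 1.4]
grip_width: 0.0854
```

```bash
python3 look.py scene s3
```

```text
15.3167 [0.4925 0.2198 0.191 ] 0.08536884608110723
[439. 146.] c 0.4887 0.3444 r 0.0262 z 0.0296 [179. 157. 119.]
[398. 161.] c 0.4909 0.2189 r 0.0263 z 0.0297 [187. 162. 119.]
[250. 205.] c 0.4619 -0.1472 r 0.0262 z 0.0302 [75. 94. 47.]
[275. 235.] c 0.5669 -0.139 r 0.0259 z 0.0302 [75. 94. 47.]
[235. 269.] c 0.6073 -0.2362 r 0.0254 z 0.0303 [189. 163. 117.]
[ 12. 343.] c 0.5825 -0.5874 r 0.0269 z 0.0304 [162. 158. 141.]
```

View pics/s3.png

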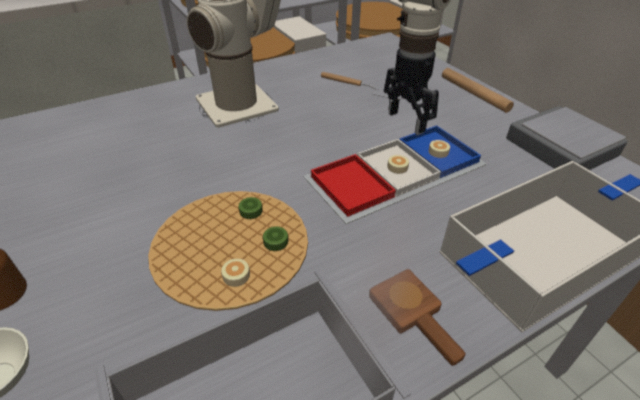

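Two cakes are placed, with the white-tray cake at pixel (398,163). Before the last grasp I check how far the grey bin beside the board is from cake C.

```bash
python3 - <<'E'
import numpy as np
W=np.load("pics/W.npy")
for u,v in [(322,283),(300,292),(250,310),(200,330),(322,278),(330,300)]: print(u,v,W[v,u].round(3))
E
```

```text
322 283 [ 0.751 -0.14   0.089]
300 292 [ 0.743 -0.175  0.081]
250 310 [ 0.742 -0.257  0.09 ]
200 330 [ 0.677 -0.328  0.001]
322 278 [ 0.744 -0.136  0.092]
330 300 [ 0.781 -0.143  0.084]
```

Emit:
drive_tool(steps=[0.005, 0.02, 0, 0, 0, 0, -1, 0.0092, 0.036, 0, 0, 0, 0, -1, 0.0092, 0.036, 0, 0, 0, 0, -1, 0.0092, 0.036, 0, 0, 0, 0, -1, 0.0092, 0.036, 0, 0, 0, 0, -1, 0.0092, 0.036, 0, 0, 0, 0, -1, 0.0092, 0.036, 0, 0, 0, 0, -1, 0.0092, 0.036, 0, 0, 0, 0, -1])

```text
clock: 16.03
eef_pos: [0.559, -0.0551, 0.1843]
tool_rot: [1.0, 0.0, -0.001, -0.0]
ft_force: [1.0, 0.6, -0.8]
grip_width: 0.0853
```

Emit:
drive_tool(steps=[0.0092, 0.036, 0, 0, 0, 0, -1, 0.0092, 0.036, 0, 0, 0, 0, -1, 0.0092, 0.036, 0, 0, 0, 0, -1, 0.0092, 0.036, 0, 0, 0, 0, -1, 0.009, 0.025, 0, 0, 0, 0, -1, 0.002, 0.014, 0, 0, 0, 0, -1, 0, 0, 0, 0, 0, 0, -1, 0, 0, 0, 0, 0, 0, -1])

```text
clock: 16.7
eef_pos: [0.6067, -0.2364, 0.1841]
tool_rot: [1.0, -0.0, -0.001, -0.001]
ft_force: [-0.3, 0.4, -0.1]
grip_width: 0.0854
```

```bash
python3 look.py wrist w6
```

```text
16.7 [ 0.6067 -0.2364  0.1841] 0.08540902087333462
[261.  65.] c 0.5667 -0.1388 r 0.0252 z 0.0312 [ 92. 132.  47.]
[102.  79.] c 0.4617 -0.1471 r 0.0252 z 0.031 [ 64. 101.  25.]
[323. 208.] c 0.6073 -0.237 r 0.0251 z 0.0313 [220. 203. 135.]
```

View pics/w6.png

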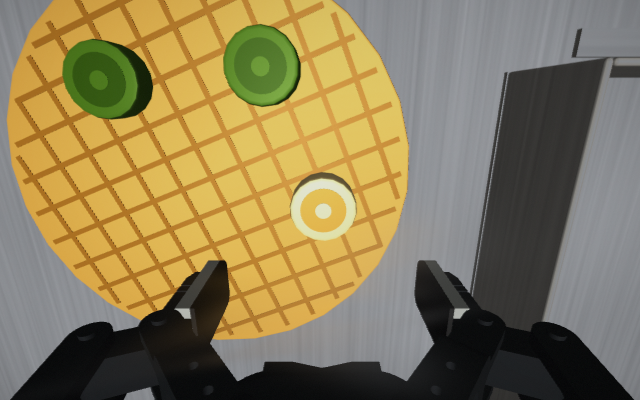

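Cake C is at pixel (323,208), world (0.607,-0.237), under the tool. The bin wall at x≈0.74 clears the finger backs (0.664) by about 75 mm.

Emit:
drive_tool(steps=[0.0005, 0, 0.018, 0, 0, 0, -1, 0, 0, 0.018, 0, 0, 0, -1, 0, 0, 0.018, 0, 0, 0, -1, 0, 0, 0.018, 0, 0, 0, -1, 0, 0, 0.015, 0, 0, 0, -1, 0, 0, 0.007, 0, 0, 0, -1, 0, 0, 0, 0, 0, 0, -1, 0, 0, 0, 0, 0, 0, -1])

```text
clock: 17.42
eef_pos: [0.6079, -0.2351, 0.0918]
tool_rot: [1.0, 0.001, -0.0, -0.0]
ft_force: [-0.0, 0.6, -0.5]
grip_width: 0.0851
```

Emit:
drive_tool(steps=[0, 0, 0, 0, 0, 0, 1, 0, 0, 0, 0, 0, 0, 1, 0, 0, 0, 0, 0, 0, 1, 0, 0, 0, 0, 0, 0, 1, 0, 0, 0, 0, 0, 0, 1, 0, 0, 0, 0, 0, 0, 1, 0, 0, 0, 0, 0, 0, 1, 0, 0, 0, 0, 0, 0, 1])

```text
clock: 18.08
eef_pos: [0.609, -0.2368, 0.0936]
tool_rot: [1.0, 0.0, 0.002, 0.0]
ft_force: [-0.3, 0.4, 5.3]
grip_width: 0.0469
```

Emit:
drive_tool(steps=[0, 0, -0.004, 0, 0, 0, 1, 0, 0, -0.006, 0, 0, 0, 1, 0, 0, -0.015, 0, 0, 0, 1, 0, 0, -0.025, 0, 0, 0, 1, 0, 0, -0.025, 0, 0, 0, 1, 0, 0, -0.025, 0, 0, 0, 1, 0, 0, 0, 0, 0, 0, 1, 0, 0, 0, 0, 0, 0, 1])

```text
clock: 18.75
eef_pos: [0.609, -0.2369, 0.194]
tool_rot: [1.0, 0.0, 0.002, 0.001]
ft_force: [-1.9, 0.3, -1.4]
grip_width: 0.0467
```

```bash
python3 look.py wrist w7
```

```text
18.75 [ 0.609  -0.2369  0.194 ] 0.04673710537798689
[258.  65.] c 0.5667 -0.139 r 0.0251 z 0.0312 [ 98. 141.  50.]
[105.  78.] c 0.4614 -0.1467 r 0.0257 z 0.031 [ 69. 109.  27.]
```

View pics/w7.png

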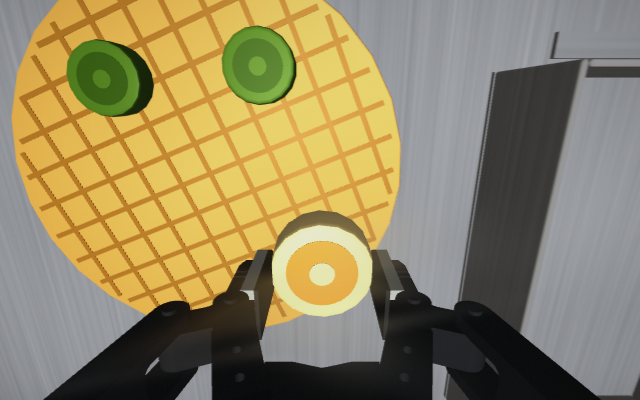

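Held at pixel (322,273). To the red tray at (0.491, 0.087).

Emit:
drive_tool(steps=[-0.006, -0.017, 0, 0, 0, 0, 1, -0.012, -0.033, 0, 0, 0, 0, 1, -0.012, -0.033, 0, 0, 0, 0, 1, -0.012, -0.033, 0, 0, 0, 0, 1, -0.012, -0.033, 0, 0, 0, 0, 1, -0.012, -0.033, 0, 0, 0, 0, 1, -0.012, -0.033, 0, 0, 0, 0, 1, -0.012, -0.033, 0, 0, 0, 0, 1])

```text
clock: 19.47
eef_pos: [0.5156, 0.0128, 0.1897]
tool_rot: [1.0, 0.0, -0.002, 0.0]
ft_force: [0.5, 0.6, 0.1]
grip_width: 0.0471
```

Emit:
drive_tool(steps=[-0.012, -0.033, 0, 0, 0, 0, 1, -0.01, -0.025, 0, 0, 0, 0, 1, -0.006, -0.018, 0, 0, 0, 0, 1, 0, 0, 0, 0, 0, 0, 1, 0, 0, 0, 0, 0, 0, 1, 0, 0, 0, 0, 0, 0, 1])

```text
clock: 19.97
eef_pos: [0.4893, 0.0871, 0.1906]
tool_rot: [1.0, 0.0, -0.001, 0.0]
ft_force: [0.1, 0.1, -0.8]
grip_width: 0.0465
```

Emit:
drive_tool(steps=[0.001, 0, 0.018, 0, 0, 0, 1, 0, 0, 0.018, 0, 0, 0, 1, 0, 0, 0.018, 0, 0, 0, 1, 0, 0, 0.018, 0, 0, 0, 1, 0, 0, 0.015, 0, 0, 0, 1, 0, 0, 0.0083, 0, 0, 0, 1, 0, 0, 0, 0, 0, 0, 1, 0, 0, 0, 0, 0, 0, 1])

```text
clock: 20.63
eef_pos: [0.4907, 0.0866, 0.0959]
tool_rot: [1.0, -0.0, -0.001, 0.0]
ft_force: [0.4, 0.2, -0.8]
grip_width: 0.0468
```

Emit:
drive_tool(steps=[0, 0, 0, 0, 0, 0, 0.2, 0, 0, 0, 0, 0, 0, 0, 0, 0, 0, 0, 0, 0, -0.4, 0, 0, 0, 0, 0, 0, -0.7, 0, 0, 0, 0, 0, 0, -1, 0, 0, 0, 0, 0, 0, -1])

```text
clock: 21.13
eef_pos: [0.4909, 0.0876, 0.0967]
tool_rot: [1.0, 0.0, 0.0, -0.0]
ft_force: [-0.5, -0.6, 0.2]
grip_width: 0.0849
```

Emit:
drive_tool(steps=[0, 0, -0.015, 0, 0, 0, -1, 0, 0, -0.025, 0, 0, 0, -1, 0, 0, -0.025, 0, 0, 0, -1, 0, 0, -0.025, 0, 0, 0, -1, 0, 0, -0.025, 0, 0, 0, -1, 0, 0, 0, 0, 0, 0, -1, 0, 0, 0, 0, 0, 0, -1])

```text
clock: 21.72
eef_pos: [0.4918, 0.0878, 0.2131]
tool_rot: [1.0, 0.0, 0.002, -0.0]
ft_force: [0.0, 0.1, 0.3]
grip_width: 0.0856
```

```bash
python3 look.py scene s4
```

```text
21.7167 [0.4918 0.0878 0.2131] 0.08559277134563568
[439. 146.] c 0.4897 0.3452 r 0.0254 z 0.0297 [180. 157. 119.]
[398. 161.] c 0.492 0.2174 r 0.0258 z 0.0298 [187. 163. 119.]
[352. 179.] c 0.4933 0.0864 r 0.0255 z 0.03 [188. 159. 114.]
[250. 205.] c 0.461 -0.1462 r 0.0255 z 0.0303 [75. 94. 47.]
[275. 235.] c 0.5667 -0.1386 r 0.0254 z 0.0302 [75. 94. 47.]
[ 12. 343.] c 0.5825 -0.5869 r 0.0264 z 0.0303 [162. 158. 142.]
```

View pics/s4.png

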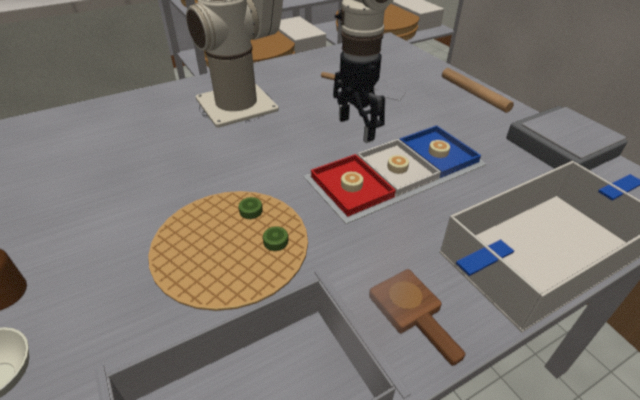

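The view shows one pale cake per tray: red (352,181), white (398,163) and blue (439,148). The gripper is clear above them.

```bash
python3 -c "
from workcell import job_done
print(job_done())"
```

```text
the job is handed in; nothing more can be done
None
```

All three pale cakes are in their trays, one each, dealt in the order blue, white, red. I handed the job in about 21.8 s into the 64 s allowed; it reports no verdict.

- **Position:** the last scene view put every cake within about 4 mm of its tray's centre.
- **Height:** the cake tops measured about 30 mm above the table, as they should when lying flat on the tray floor.
- **Gripper:** it stood open, well above the trays and touching nothing.
- **Green cakes:** they had not moved on the board, to within about 1 mm.

Two readings were slightly off. The gripper read about 47 mm when holding the 50 mm cakes. There was also a vertical force of about 6 N each time the fingers closed, far below the limits. Neither affected the placing, and no check failed.

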